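# Hang the pipette rest on its screw and lock it

### The arm

A 6-joint arm with a two-finger parallel gripper is mounted at the origin on the work surface. World frame = base frame: x ahead of the robot, y to its left, z up, the work surface at z = 0. Lengths are in m, angles in rad, forces in N, time in s.
With the tool pointing down it reaches from about 0.225 to 0.875 m from the base axis. Payload 3.4 kg.
Tool frame: the origin (TCP) lies midway between the tips of the shut fingers; the grasp point (between the pads) lies 19 mm behind it (manip.grip_point_offset is the distance from the TCP to the grasp point, in m); x points along the fingers, y is the direction in which the jaws open and shut, and the axes are right-handed (so a half turn about x gives the same grasp; the last joint's range is limited). The gripper opens to 85 mm and grips with 20 to 120 N. Pads are 22 mm wide; open, the fingers measure 114 mm over their backs; the gripper's body (76 mm by 85 mm) begins 54 mm behind the grasp point. The pads swing forward as they close: fully open they stand 13 mm farther back than shut.
Start: joints at [-1.313, 0.276, 1.505, -0, 1.361, -0.121], TCP at [0.213, -0.534, 0.231] pointing down, gripper open.
Joint ranges: [-2.89, 2.89], [-0.75, 2.08], [0.22, 2.7], [-1.18, 4.32], [0.11, 2.71], [-2.7, 2.7]. Speed limits (rad/s): [2.57, 2.57, 3.14, 3.14, 3.14, 3.14].

### API

Orientations are given as a unit quaternion [w, x, y, z].
In Python, from rig import manip gives the robot as it stands.
- The arm moves only by the shell command python3 -m crank 'ROWS' [FORCE]. ROWS is a JSON object of lists of equal length, an entry for each row: "grip": the opening, from 0 (shut) to 1 (fully open); "slide": the shift along the world's x, y, z in cm, a list of three; "roll": the turn about the world's z in degrees. In form: {"grip": [grip, ...], "slide": [[dx, dy, dz], ...], "roll": [roll, ...]}. A call has 1 to 20 rows; each row is the pose to reach, as a shift and turn from the pose commanded when the call began; what a row does not reach only later rows make up. A row lasts 1/10 s, in which the tool goes at most 50 mm and 8.59 degrees, less where a joint would pass 70% of its speed; a pose out of reach is approached as far as the arm can. A call with a gripper value outside its range is refused whole. The fingers move at their own pace and stop on an object; FORCE is the grip in N (left out, the last holds). Time passes only in rows, so rows that repeat a pose let the fingers close. It gives the time, the measured TCP pose, the force and the opening at its end, in the units of the state.
- manip.get_state(): the state, without advancing time (a new reading comes with each control period).
- manip.get_image(name): name is "scene" or "top" or "wrist"; returns a dict with "frame" (420x560x3 uint8, red, green, blue), "K" (3x3 intrinsics, pixels), "R" (3x3) and "t" (3): a world point X has camera coordinates R X + t. Camera axes: x right, y down, z forward; pixel columns grow to the right and rows downward; lengths in m; the calibration is good to about 2 mm. A picture is of the moment at which its call begins. There is no depth.
- manip.sign_off(): hands the job in, once; it reports no verdict.
The state is a dict: "clock": time; "qpos": joint angles; "qd": joint speeds; "effort": joint torques, N m; "position": TCP position; "ee_rot": TCP orientation; "contact_force": force on the tool from outside, world axes, zero at the start; "moment": the same for the moment, N m; "width": finger opening in m.
Only numpy, scipy, OpenCV 4.12 (cv2) and the standard library are available. Lean on these libraries where they do the work, as an engineer would, in place of code of your own. Each camera call takes 0.05 s, during which the arm holds its last target. There are 200 camera calls.

### The job

Hang the blue pipette rest flat on the sloped grey stand: pass the black screw head through the round part of its keyhole, narrow slot uppermost, and slide it down the slope until the screw is fully home at the end of the slot. Then swing the orange keeper arm all the way across above its top edge so that it cannot slide back up, and let go of everything. Do not knock over or push away the other things on the bench.

Things in the scene. Friction and masses are not known exactly. Their poses are not given: they have to be found in the camera images.
- holder: Blue pipette rest, about 180 g, lying on its back on the bench at the start: a plate 120 mm (own x) x 80 mm (own y) x 5 mm, with a comb standing out of its front face. Origin: centre of the plate's back face. Own z points out of the front, own x to the end that hangs uppermost.
- holder_grip (a point): Middle of the rest's comb, 27.5 mm from the plate's back face and 32 mm from its centre towards the lower end (own -x). The comb is a cross wall 16 mm thick (x), 76 mm wide (y), its top 50 mm from the back face; two notches 14 mm wide and 20 mm deep leave a middle tongue 26 mm wide. Take it by the tongue, fingers closing along own x.
- holder_hole (a point): Centre of the round part of the rest's keyhole (octagonal opening 28 mm across), on the plate's back face, 46 mm in own +x from holder_grip. Axes as holder_grip.
- holder_seat (a point): Where the screw's axis lies when home in the narrow slot, on the plate's back face; 28 mm in own +x from holder_hole. The slot is 12 mm wide and ends 4 mm beyond this point; the plate's upper edge is 18 mm beyond this point. Axes as holder_grip.
- stand: Fixed grey stand whose place and yaw vary. Its face, 250 mm long and 210 mm wide, slopes 35 degrees from level and looks roughly to the robot's left (it rises towards -y, within 0.55 rad); it begins 120 mm down-slope of the screw, 40 mm above the bench, and ends 130 mm up-slope. Origin: underside centre.
- screw (a point): Foot of the black-headed screw, on the stand's sloped face. x points up the slope, y sideways (to the left of one who faces the slope; roughly away from the robot), z squarely out of the face. The shank is 8 mm thick and 8 mm long under a head 20 mm across and 5 mm thick (top of head 13 mm from the face). When hung, the rest's axes agree with these.
- keeper_pivot (a point): Pivot of the orange keeper arm, on the sloped face 29 mm up-slope and 55 mm to the side (-y, nearer the robot) of the screw; axes as screw. The arm is 14 mm wide, lies 3 to 11 mm off the face, and turns about z.
- keeper_knob (a point): Middle of the round orange peg at the keeper arm's free end: 14 mm across, 58 mm from the pivot, standing 11 to 43 mm off the face; this point is 27 mm off the face.
- keeper (a joint): Angle of the keeper arm, rad. 0: closed against its stop, lying across the slope (towards +y of the screw frame), 4 mm above the upper edge of a rest that is home. About 1.5: open, pointing up the slope. Limits 0 to 1.9; turns clockwise as it opens, seen from in front. Stiff enough to stay where it is left; about 1 N at the peg moves it. It cannot close if the rest is not down.
- tip_box: Bystander, leave alone: blue pipette-tip box with cream top, 85 x 122 x 63 mm; origin at the underside's centre.
- tube_rack: Bystander, leave alone: cream tube rack, 100 x 200 x 65 mm (tubes to 82 mm); origin at the underside's centre.
- reagent_bottle: Bystander, leave alone: amber bottle, 72 mm across, 160 mm tall; origin at the underside's centre.
- beaker: Bystander, leave alone: clear open beaker, 70 mm across, 90 mm tall; origin at the underside's centre.
- dish_stack: Bystander, leave alone: pale round dish stack, 86 mm across, 26 mm high; origin at the underside's centre.
- pipette: Bystander, leave alone: cream pipette lying down, 210 mm long, 30 mm wide; origin on the bench near its middle.
Not all that is in view belongs to the job. Several things have the shape of the holder; the one meant has the colours described above.

How it is judged:
By the outcome, as a careful person would: the job done as asked, in the order asked, and still so for the second after the job is handed in, with the robot touching nothing.
It also fails if it takes over 61 s, if anything falls off the work surface, if the arm or the gripper's body presses on something with over 40 N, if the wrist force passes 120 N, or if a joint passes its speed limit or range.

## Working session

There is one attempt and no reset: what is moved stays moved. The work goes in short steps, Python scripts to look and compute and a shell command to move; the robot and the scene stay as the last step left them, time stands still between calls to the robot, and variables do not carry over. Pictures are saved under pics/ and viewed, on a budget of 10 in all, crops included, one or two more only if the job needs it, and the job is handed in when it is done.

```bash
mkdir -p pics; ls
cat > h.py <<'E'
import numpy as np, cv2
from rig import manip
def snap(name,fn,crop=None,scale=1):
    im=manip.get_image(name); f=im["frame"][:,:,::-1].copy()
    np.savez('pics/'+fn+'.npz',f=f,K=im["K"],R=im["R"],t=im["t"])
    if crop: f=f[crop[1]:crop[3],crop[0]:crop[2]]
    if scale!=1: f=cv2.resize(f,None,fx=scale,fy=scale,interpolation=cv2.INTER_CUBIC)
    cv2.imwrite('pics/'+fn+'.png',f); return im
def cam(fn):
    d=np.load('pics/'+fn+'.npz'); return d['K'],d['R'],d['t']
def proj(fn,X):
    K,R,t=cam(fn); p=(np.atleast_2d(X)@R.T+t)@K.T; return p[:,:2]/p[:,2:]
def ray(fn,uv):
    K,R,t=cam(fn); d=R.T@np.linalg.solve(K,[uv[0],uv[1],1]); return -R.T@t,d/np.linalg.norm(d)
def onz(fn,uv,z):
    c,d=ray(fn,uv); return c+d*(z-c[2])/d[2]
E
python3 - <<'E'
from h import *
snap('scene','s0'); snap('top','t0')
a=cv2.imread('pics/s0.png');b=cv2.imread('pics/t0.png')
print(manip.get_state(), manip.grip_point_offset)
for n in('s0','t0'):
    K,R,t=cam(n);print(n,K[0,0],-R.T@t,R[2])
E
```

```text
pics
{'clock': 0.1, 'qpos': array([-1.31299675e+00,  2.76554161e-01,  1.50600323e+00, -1.83006129e-05,
        1.36071991e+00, -1.21022974e-01]), 'qd': array([-0.00154067, -0.00140475, -0.00402706, -0.00031673,  0.00110869,
       -0.00019651]), 'effort': array([ 1.50686123e-03, -4.17697978e+01, -2.46406496e+01, -9.85051042e-05,
        5.86952592e-03,  4.96497648e-06]), 'position': array([ 0.21250514, -0.53378006,  0.23051476]), 'ee_rot': array([-0.13254208, -0.69441284, -0.13372966,  0.69450687]), 'contact_force': array([-0.83987218,  0.25686278, -0.62698016]), 'moment': array([-0.01537554, -0.02361352, -0.00664038]), 'width': 0.08516628148055809} 0.0187
s0 477.8859648089476 [ 1.1810971  -0.52016531  1.30627986] [-0.46671699  0.36978169 -0.80339078]
t0 415.47796311458666 [0.3186346  0.0449909  1.44300048] [ 0.12519695 -0.0026384  -0.9921284 ]
```

View pics/t0.png

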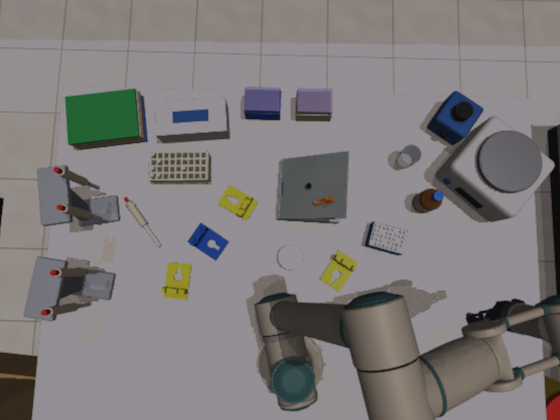

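View pics/s0.png

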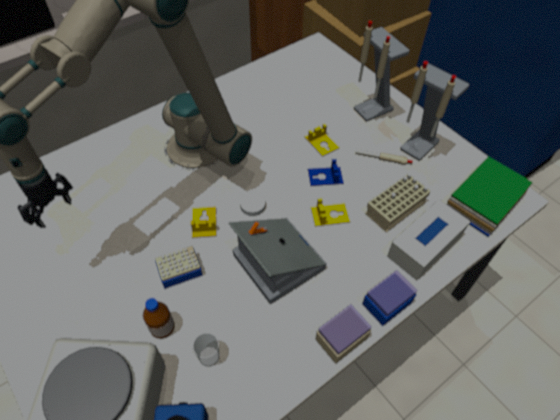

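Top view: the blue rest is at (209,241). Look-alikes are the yellow rests at (238,203), (178,280) and (339,270), so I choose the blue one. The stand is at (314,187) with the screw near (308,186) and the orange keeper near (323,201). Next is a close crop.

Run:
```python
from h import *
a=np.load('pics/t0.npz')['f'];b=np.load('pics/s0.npz')['f']
z=lambda f,x0,y0,x1,y1,s:cv2.resize(f[y0:y1,x0:x1],None,fx=s,fy=s,interpolation=cv2.INTER_CUBIC)
A=z(a,185,215,235,265,6);B=z(a,270,145,355,230,5);C=z(b,225,205,330,300,4);D=z(b,300,150,350,190,6)
o=np.zeros((600,800,3),np.uint8)
# layout
A=cv2.resize(A,(300,300));B=cv2.resize(B,(425,425))
C=z(b,225,210,330,300,3.5)
o=np.zeros((600,800,3),np.uint8)
o[0:300,0:300]=A;o[0:425,300+75:800]=B
o[300:300+240,0:300]=D
cv2.imwrite('pics/c1.png',o)
```

```text
(no output)
```

View pics/c1.png

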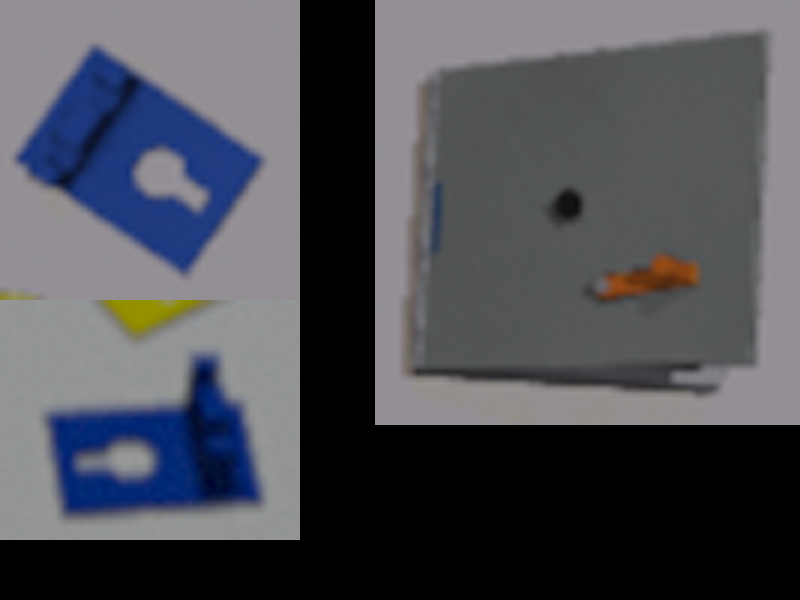

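The crop confirms the blue rest: comb at its upper left, slot pointing lower right. It also shows the screw head at (308.5,186), the keeper lying open up the slope, and the peg near (331,199).

The tool can only stay vertical. So I plan to grip the comb across its 76 mm width, so that own y acts as a hinge, and let the slope tilt the rest. First I fit the poses.

```bash
cat >> h.py <<'E'
from scipy.optimize import least_squares
S35,C35=np.sin(np.radians(35)),np.cos(np.radians(35))
def stand(x,y,a):  # screw foot xy, yaw a of horizontal up-slope direction
    u=np.array([np.cos(a),np.sin(a),0]);z=np.array([0,0,1.])
    X=u*C35+z*S35; Z=-u*S35+z*C35; Y=np.cross(Z,X)
    return np.array([x,y,0.040+0.12*S35]),np.stack([X,Y,Z],1)
def sp(p,pts): o,R=stand(*p); return o+np.atleast_2d(pts)@R.T/1000
def hp(p,pts,z0=0):
    a=p[2];R=np.array([[np.cos(a),-np.sin(a),0],[np.sin(a),np.cos(a),0],[0,0,1]])
    return np.array([p[0],p[1],z0])+np.atleast_2d(pts)@R.T/1000
def fit(fun,p0,obs): # obs: (img,pt_mm,uv)
    r=lambda p:np.concatenate([(proj(i,fun(p,pt))[0]-uv) for i,pt,uv in obs])
    s=least_squares(r,p0,loss='soft_l1'); return s.x,r(s.x).reshape(-1,2).round(1)
E
python3 - <<'E'
from h import *
A=lambda x,y:np.array([185+x/6,215+y/6])-.5
B=lambda x,y:np.array([270+(x-375)/5,145+y/5])-.5
D=lambda x,y:np.array([300+x/6,150+(y-300)/6])-.5
c=onz('t0',A(140,160),0)
p,r=fit(hp,[c[0],c[1],-2.5],[('t0',[60,40,5],A(187,273)),('t0',[60,-40,5],A(262,160)),('t0',[14,0,2],A(160,173)),('t0',[46,0,2],A(207,206)),
 ('s0',[14,0,2],D(130,460)),('s0',[60,-40,5],D(48,415)),('s0',[60,40,5],D(65,512))][:])
print('holder',p,r.tolist())
c=onz('t0',B(567,203),.12)
for a0 in(-1.57,):
  p,r=fit(sp,[c[0],c[1],a0],[('t0',[0,0,13],B(567,204)),('t0',[130,105,0],B(768,33)),('t0',[130,-105,0],B(757,363)),('t0',[-120,105,0],B(441,72)),('t0',[-120,-105,0],B(425,366)),('s0',[0,0,13],[282,241])])
  print('stand',p,r.tolist()); print(sp(p,[[0,0,0],[29,-55,0],[87,-55,27],[-74,0,27.5]]))
  print(proj('t0',sp(p,[[87,-55,43],[29,-55,11]])))
E
```

```text
holder [ 0.40178298  0.29730367 -2.10489077] [[12.4, -19.3], [-12.7, 19.3], [-0.4, 0.2], [-0.5, -0.4], [-0.0, 0.2], [-0.7, -0.2], [-0.1, 0.7]]
stand [ 0.58477807 -0.0500701  -1.60752642] [[0.8, -0.1], [0.2, -0.8], [-0.4, -0.1], [-0.2, -0.6], [-0.8, 0.7], [-0.8, -0.3]]
[[ 0.58477807 -0.0500701   0.10882917]
 [ 0.52894283 -0.07178979  0.12546289]
 [ 0.52776684 -0.10379244  0.18084743]
 [ 0.58758328  0.02626898  0.0889112 ]]
[[327.11322583 199.17279066]
 [315.86900308 201.65419643]]
```

```bash
python3 -m crank '{"grip":[1,1,1,1,1,1,1,1,1,1,1,1,1,1,1,1,1,1,1,1],"slide":[[3,12,3],[20.5,86,3],[20.5,86,3],[20.5,86,3],[20.5,86,3],[20.5,86,3],[20.5,86,3],[20.5,86,3],[20.5,86,3],[20.5,86,3],[20.5,86,3],[20.5,86,3],[20.5,86,3],[20.5,86,3],[20.5,86,3],[20.5,86,3],[20.5,86,3],[20.5,86,3],[20.5,86,3],[20.5,86,3]],"roll":[0,0,0,0,0,38,38,38,38,38,38,38,38,38,38,38,38,38,38,38]}' 60
python3 - <<'E'
from h import *
A=lambda x,y:np.array([185+x/6,215+y/6])-.5
D=lambda x,y:np.array([300+x/6,150+(y-300)/6])-.5
p,r=fit(hp,[.4,.297,-2.1],[('t0',[60,-40,5],A(187,273)),('t0',[60,40,5],A(262,160)),('t0',[14,0,2],A(160,173)),('t0',[46,0,2],A(207,206)),
 ('s0',[14,0,2],D(130,460)),('s0',[60,-40,5],D(48,415)),('s0',[60,40,5],D(65,512))])
print('holder',p,r.tolist()); print(hp(p,[-32,0,0]))
snap('wrist','w1'); K,R,t=cam('w1'); print(-R.T@t,R[2],manip.get_state()['qpos'],manip.get_state()['width'])
E
```

```text
clock: 2.1
position: [0.4171, 0.3259, 0.2604]
ee_rot: [-0.353, -0.612, -0.352, 0.614]
contact_force: [-0.6, -0.8, -0.4]
width: 0.0855
holder [ 0.40248687  0.29678457 -2.12200767] [[-0.4, 0.4], [0.1, -0.3], [-0.3, 0.1], [-0.4, -0.4], [-0.0, 0.3], [-0.5, -0.2], [-0.3, 0.6]]
[[0.4192459  0.32404508 0.        ]]
[0.45156543 0.38444422 0.40258852] [-0.13724306 -0.23224403 -0.9629263 ] [ 5.30910055e-01  1.91522410e-01  1.54695035e+00 -7.43435850e-04
  1.40529836e+00  1.05940569e+00] 0.08550749043529693
```

View pics/w1.png

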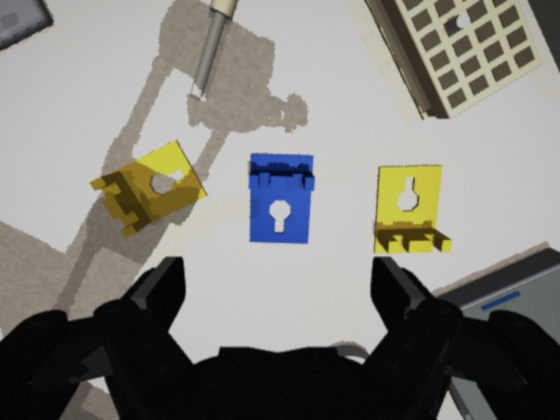

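The wrist view shows the blue rest with plate corners at (249,153), (313,155), (251,242) and (309,243), and the hole at (280,210). The comb is nearest the top of the picture.

Run:
```python
from h import *
p,r=fit(hp,[.4025,.2968,-2.12],[('w1',[60,40,5],[250.5,242]),('w1',[60,-40,5],[309.5,243]),('w1',[-60,40,5],[249.5,153]),('w1',[-60,-40,5],[313,155]),('w1',[14,0,3],[280,210])])
if np.abs(r).max()>5:
  pass
print(p,r.tolist()); g=hp(p,[-32,0,0])[0]; s=manip.get_state()
w,x,y,z=s['ee_rot'];ya=np.arctan2(1-2*(x*x+z*z),2*(x*y-w*z))
print('move cm',(g-s['position'])*100,'roll',(np.degrees(p[2]+np.pi/2-ya)+90)%180-90)
```

```text
[ 0.40260674  0.29623396 -2.07075619] [[59.6, -0.2], [-57.8, 0.3], [60.7, 0.2], [-66.0, -0.1], [-0.0, -0.1]]
move cm [  0.09207115  -0.07039237 -26.06562138] roll 1.6279435187095288
```

Run:
```python
from h import *
p,r=fit(hp,[.4025,.2968,-2.12],[('w1',[60,-40,5],[250.5,242]),('w1',[60,40,5],[309.5,243]),('w1',[-60,-40,5],[249.5,153]),('w1',[-60,40,5],[313,155]),('w1',[14,0,3],[280,210])])
print(p,r.tolist()); g=hp(p,[-32,0,0])[0]; s=manip.get_state()
w,x,y,z=s['ee_rot'];ya=np.arctan2(1-2*(x*x+z*z),2*(x*y-w*z))
print('move cm',(g-s['position'])*100,'roll',(np.degrees(p[2]+np.pi/2-ya)+90)%180-90)
```

```text
[ 0.40349262  0.29575191 -2.11366751] [[-0.0, 0.1], [-0.6, -0.0], [0.2, 0.5], [-0.0, -0.4], [0.3, -0.2]]
move cm [  0.29971924  -0.18699021 -26.06562138] roll -0.8306938586650148
```

```bash
python3 -m crank '{"grip":[1,1,1,1,1,1,1,1,1,1,1,1],"slide":[[0.3,-0.2,-4],[0.3,-0.2,-9],[0.3,-0.2,-14],[0.3,-0.2,-18],[0.3,-0.2,-20],[0.3,-0.2,-21],[0.3,-0.2,-22.5],[0.3,-0.2,-24],[0.3,-0.2,-25],[0.3,-0.2,-25.7],[0.3,-0.2,-25.7],[0.3,-0.2,-25.7]],"roll":[-0.8,-0.8,-0.8,-0.8,-0.8,-0.8,-0.8,-0.8,-0.8,-0.8,-0.8,-0.8]}' 60 && python3 -m crank '{"grip":[0.6,0.6,0.6,0.6,0.6,0.6,0.6,0.6],"slide":[[0,0,0],[0,0,0],[0,0,0],[0,0,0],[0,0,0],[0,0,0],[0,0,0],[0,0,0]],"roll":[0,0,0,0,0,0,0,0]}' 60
```

```text
clock: 3.35
position: [0.4211, 0.3238, 0.0049]
ee_rot: [0.348, 0.616, 0.348, -0.615]
contact_force: [0.3, 0.6, 0.1]
width: 0.0856
clock: 4.15
position: [0.4214, 0.3242, 0.0055]
ee_rot: [0.348, 0.617, 0.348, -0.615]
contact_force: [0.8, -0.3, 6.8]
width: 0.075
```

```bash
python3 -m crank '{"grip":[0.6,0.6,0.6,0.6,0.6,0.6,0.6,0.6],"slide":[[0,0,1],[0,0,4],[0,0,8],[0,0,12],[0,0,16],[0,0,20],[0,0,24],[0,0,24]],"roll":[0,0,0,0,0,0,0,0]}' 60
cat >> h.py <<'E'
HZ=34.
def tcp_for(p,phi,extra=(0,0,0),cs=46.,dz_tcp=29.):
    f=np.radians(phi); H=HZ*np.cos(f)+92*np.sin(f); hs=cs-92*np.cos(f)+HZ*np.sin(f)
    return sp(p,[hs,0,H])[0]+np.array([0,0,-dz_tcp/1000])+np.array(extra)
P=[0.58478,-0.05007,-1.60753]
def tooly():
    w,x,y,z=manip.get_state()['ee_rot'];return np.arctan2(1-2*(x*x+z*z),2*(x*y-w*z))
def todo(X,p=P):
    s=manip.get_state(); return np.round((X-s['position'])*100,2),((np.degrees(p[2]+np.pi/2-tooly())+90)%180-90).round(1)
E
python3 - <<'E'
from h import *
s=manip.get_state();print(s['position'],s['contact_force'],s['width'])
print(todo(tcp_for(P,35,(0,0.02,.08))))
E
```

```text
clock: 4.95
position: [0.4233, 0.3254, 0.2508]
ee_rot: [0.348, 0.62, 0.348, -0.611]
contact_force: [1.0, 0.2, -2.2]
width: 0.0752
[0.42328488 0.32540695 0.25082666] [ 1.01231938  0.21384976 -2.20195047] 0.07518438375110625
(array([ 16.35, -30.12,  -3.06]), np.float64(29.0))
```

```bash
python3 -m crank '{"grip":[0.6,0.6,0.6,0.6,0.6,0.6,0.6,0.6,0.6,0.6,0.6,0.6],"slide":[[2,-3,0],[4,-7,0],[6,-11,0],[8,-15,0],[10,-19,-1],[12,-22,-2],[14,-25,-3],[15,-28,-3],[16,-29.5,-3],[16.4,-30.1,-3],[16.4,-30.1,-3],[16.4,-30.1,-3]],"roll":[4,8,12,16,20,24,28,29,29,29,29,29]}' 60
python3 - <<'E'
from h import *
snap('wrist','w2');snap('scene','s2')
w=np.load('pics/w2.npz')['f'];s=np.load('pics/s2.npz')['f']
o=np.zeros((600,800,3),np.uint8)
o[:420,:560]=w; o[420:600,:240]=0
o[0:330,560:800]=cv2.resize(s[190:300,220:300],(240,330),interpolation=cv2.INTER_CUBIC)
cv2.imwrite('pics/c2.png',o)
print(proj('w2',sp(P,[[0,0,13],[29,-55,11],[87,-55,43],[130,105,0],[130,-105,0],[-120,105,0]])).round())
st=manip.get_state();print(st['position'],todo(tcp_for(P,35)))
E
```

```text
clock: 6.15
position: [0.584, 0.0241, 0.2143]
ee_rot: [0.491, 0.509, 0.491, -0.509]
contact_force: [0.3, -0.3, -2.6]
width: 0.0751
[[282. 286.]
 [215. 322.]
 [200. 415.]
 [422. 466.]
 [142. 465.]
 [385. 166.]]
[0.58401534 0.02416867 0.214555  ] (array([ 0.28, -2.  , -7.43]), np.float64(-0.1))
```

View pics/c2.png

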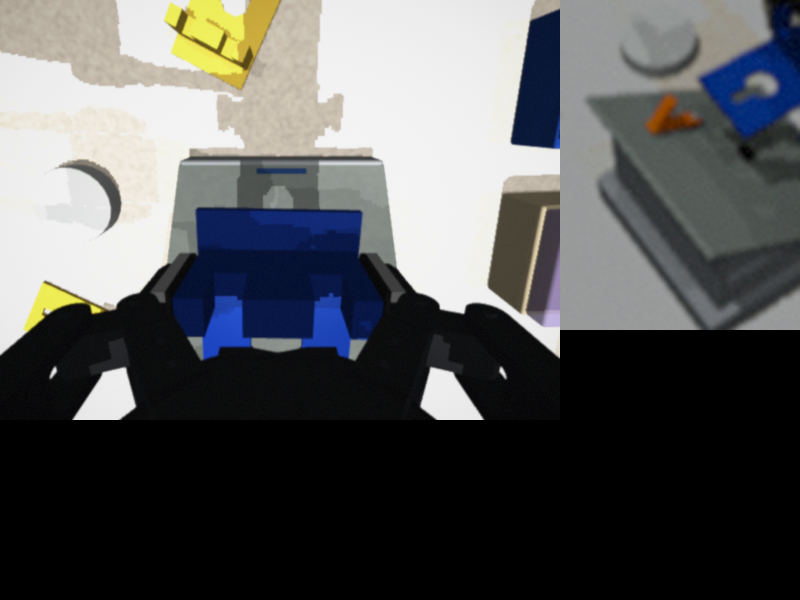

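The wrist view shows the rest in the jaws, with its lower edge at (196,208)–(362,211). The stand's lower face corners are at (181,160) and (382,160). The scene crop shows the rest above the screw with its slot pointing up-slope. Next I check its tilt in the hand and refine the stand.

Run:
```python
from h import *
Cc=lambda u,v:np.array([220+(u-560)/3,190+v/3])-.4
s=manip.get_state();T=s['position'];a=tooly()
yaw=a-np.pi/2; yaw=P[2]+((yaw-P[2]+np.pi/2)%np.pi-np.pi/2)
from scipy.spatial.transform import Rotation as Ro
def held(q,pts): # q: dx(along own x),dy, tilt, (mm) hinge rel
    R=(Ro.from_euler('z',yaw)*Ro.from_euler('y',q[2])).as_matrix()
    h=T+np.array([0,0,.029])
    return h+(np.atleast_2d(pts)+np.array([32+q[0],q[1],-HZ+q[3]]))@R.T/1000
obs=[('s2',[60,-40,5],Cc(702,78)),('s2',[60,40,5],Cc(742,137)),('s2',[14,0,3],Cc(765,82)),('s2',[46,0,3],Cc(735,100)),('w2',[-60,-40,5],[196,208]),('w2',[-60,40,5],[362,211])]
q,r=fit(held,[0,0,0,0],obs); print('held dx dy tilt dz',q[:2],np.degrees(q[2]),q[3],r.tolist())
p,r=fit(sp,P,[('w2',[-120,105,0],[382,162]),('w2',[-120,-105,0],[181,161]),('s2',[0,0,13],Cc(747,152))]+
 [('t0',[0,0,13],[307.9,185.3]),('t0',[130,105,0],[348.1,151.1]),('t0',[130,-105,0],[345.9,217.1]),('s0',[0,0,13],[282,241])])
print('stand',p,r.tolist())
```

```text
held dx dy tilt dz [-0.62404256  0.7324722 ] -3.392018526508434 -0.3698845962316742 [[-1.7, -0.3], [1.5, -0.4], [-1.1, 1.3], [-0.4, 0.2], [-0.1, 1.1], [0.2, -2.0]]
stand [ 0.58465829 -0.0462997  -1.61183427] [[3.0, 0.7], [-3.0, 0.6], [0.2, -0.3], [-0.4, -0.1], [-0.9, -0.6], [-1.8, 0.1], [0.2, -1.0]]
```

Run:
```python
from h import *
obs=[]
for n,(u,v) in(('t0',(308,186)),('s0',(282,241))):
    f=np.load(f'pics/{n}.npz')['f'].astype(float).mean(2); 
    w=f[v-6:v+7,u-6:u+7]; bg=np.median(w); print(n,w.round().astype(int)[2:11,2:11].tolist())
    m=np.clip(bg*0.75-w,0,None); yy,xx=np.mgrid[v-6:v+7,u-6:u+7]
    c=((m*xx).sum()/m.sum(),(m*yy).sum()/m.sum()); print(c); obs.append((n,c))
for zoff in (10.5,):
  r=lambda q:np.concatenate([proj(n,sp([q[0],q[1],-1.6075],[0,0,zoff]))[0]-c for n,c in obs])
  s=least_squares(r,P[:2]);print(s.x,s.fun)
```

```text
t0 [[85, 85, 85, 77, 68, 72, 82, 86, 85], [86, 85, 74, 53, 34, 42, 62, 79, 86], [86, 78, 53, 20, 21, 20, 31, 69, 87], [80, 61, 35, 20, 21, 20, 20, 60, 83], [68, 52, 31, 19, 19, 20, 21, 61, 83], [69, 54, 37, 23, 20, 20, 27, 68, 86], [75, 57, 48, 40, 31, 40, 56, 75, 86], [81, 72, 60, 60, 63, 66, 76, 84, 86], [86, 84, 75, 76, 83, 83, 85, 86, 86]]
(np.float64(308.02798134576955), np.float64(185.69720186542307))
s0 [[82, 81, 71, 70, 71, 78, 82, 82, 85], [79, 69, 53, 46, 55, 68, 78, 84, 85], [77, 52, 27, 20, 33, 52, 64, 80, 81], [75, 48, 23, 12, 11, 31, 53, 71, 81], [75, 54, 34, 12, 8, 17, 40, 69, 81], [80, 68, 53, 32, 19, 20, 35, 62, 80], [87, 81, 70, 49, 37, 30, 45, 62, 73], [86, 84, 78, 68, 54, 49, 57, 69, 76], [85, 84, 83, 79, 71, 69, 69, 78, 81]]
(np.float64(281.75389801938474), np.float64(240.82764433206913))
[ 0.5843629  -0.04671363] [-0.01323095 -0.26848786 -0.15824016 -0.21301756]
```

```bash
sed -i 's/^P=.*/P=[0.5844,-0.0475,-1.609]/' h.py
python3 - <<'E'
from h import *
print(todo(tcp_for(P,35,(0,0,.01))))
for f in (35,30,25,20,15,10,5,0): print(f,todo(tcp_for(P,f)))
E
```

```text
(array([ 0.25, -1.74, -6.43]), np.float64(-0.2))
35 (array([ 0.25, -1.74, -7.43]), np.float64(-0.2))
30 (array([ 0.26, -1.48, -8.25]), np.float64(-0.2))
25 (array([ 0.26, -1.29, -9.08]), np.float64(-0.2))
20 (array([ 0.27, -1.17, -9.93]), np.float64(-0.2))
15 (array([  0.27,  -1.13, -10.79]), np.float64(-0.2))
10 (array([  0.27,  -1.16, -11.64]), np.float64(-0.2))
5 (array([  0.26,  -1.27, -12.49]), np.float64(-0.2))
0 (array([  0.26,  -1.45, -13.33]), np.float64(-0.2))
```

```bash
python3 -m crank '{"grip":[0.6,0.6,0.6,0.6,0.6,0.6,0.6,0.6,0.6,0.6],"slide":[[0.2,-1.7,-3],[0.2,-1.7,-5],[0.2,-1.7,-6.5],[0.2,-1.7,-7.2],[0.2,-1.6,-7.8],[0.2,-1.5,-8.3],[0.2,-1.4,-8.7],[0.2,-1.3,-9.1],[0.2,-1.2,-9.5],[0.2,-1.2,-9.9]],"roll":[0,0,0,0,0,0,0,0,0,0]}' 30
python3 - <<'E'
from h import *
snap('scene','s3')
s=manip.get_state();print(s['moment'])
f=np.load('pics/s3.npz')['f'];cv2.imwrite('pics/s3c.png',cv2.resize(f[190:310,210:350],None,fx=5,fy=5,interpolation=cv2.INTER_CUBIC))
for f in (20,15,10,5,0): print(f,todo(tcp_for(P,f)))
E
```

```text
clock: 7.25
position: [0.5872, 0.0128, 0.1178]
ee_rot: [0.491, 0.51, 0.491, -0.508]
contact_force: [-4.0, 6.1, 7.5]
width: 0.0752
[-0.01072334  0.24011934 -0.15240844]
20 (array([-0.04, -0.04, -0.19]), np.float64(-0.1))
15 (array([-0.04, -0.  , -1.04]), np.float64(-0.1))
10 (array([-0.04, -0.03, -1.9 ]), np.float64(-0.1))
5 (array([-0.05, -0.14, -2.75]), np.float64(-0.1))
0 (array([-0.05, -0.32, -3.58]), np.float64(-0.1))
```

View pics/s3c.png

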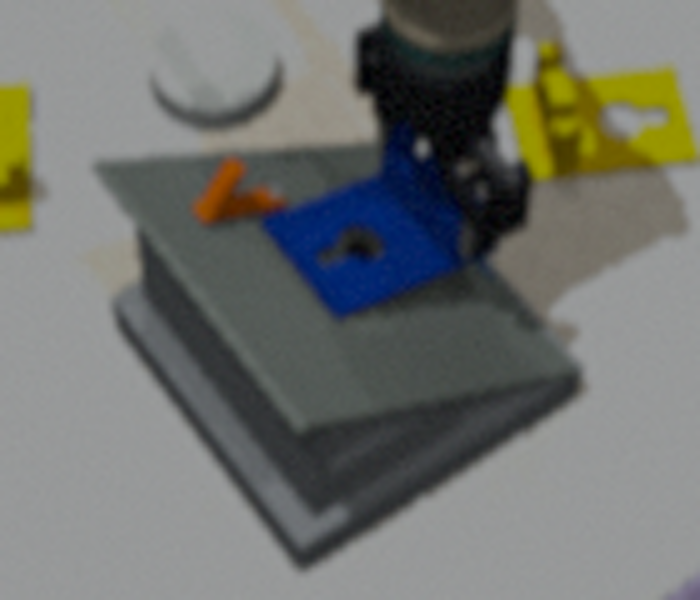

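The scene crop shows the rest tilting on the slope with the dark screw head inside the round hole at (360,240). The keeper is clear. I continue the swing.

```bash
python3 -m crank '{"grip":[0.6,0.6,0.6,0.6,0.6,0.6,0.6,0.6,0.6],"slide":[[0,0,-0.4],[0,0,-0.8],[0,0,-1.2],[0,0,-1.6],[0,-0.05,-2.0],[0,-0.1,-2.4],[0,-0.15,-2.8],[0,-0.2,-3.1],[0,-0.25,-3.3]],"roll":[0,0,0,0,0,0,0,0,0]}' 30
python3 - <<'E'
from h import *
snap('scene','s4')
f=np.load('pics/s4.npz')['f'];cv2.imwrite('pics/s4c.png',cv2.resize(f[190:310,210:350],None,fx=5,fy=5,interpolation=cv2.INTER_CUBIC))
print(todo(tcp_for(P,0)))
E
```

```text
clock: 8.2
position: [0.5872, 0.0108, 0.0842]
ee_rot: [0.491, 0.51, 0.491, -0.508]
contact_force: [-2.6, 6.6, 3.8]
width: 0.0754
(array([-0.06, -0.1 , -0.27]), np.float64(-0.1))
```

View pics/s4c.png

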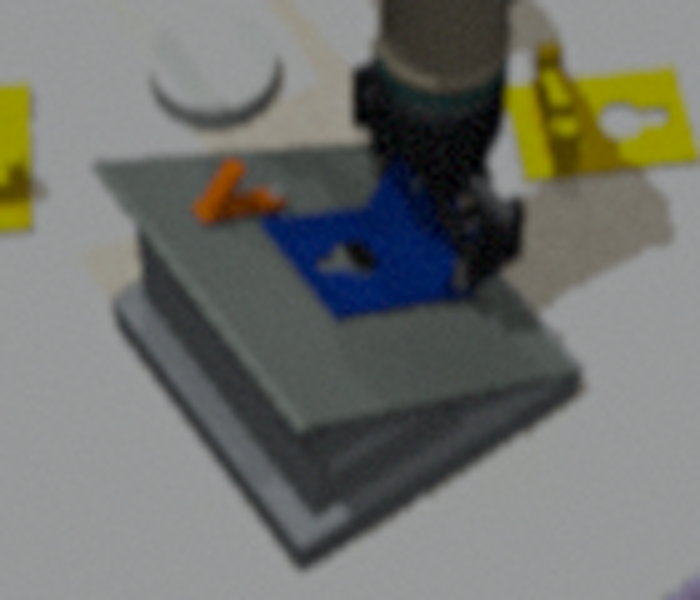

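Run:
```python
from h import *
q=lambda pts:((proj('s4',sp(P,pts))+.5-[210,190])*5).round()
print('head',q([[0,0,13],[0,0,8]]).tolist())
print('rim cs46',q([[0,0,5],[14,0,5],[-14,0,5],[32,0,5],[46,-40,5],[46,40,5]]).tolist())
print('x5 shift',q([[5,0,5],[51,-40,5],[51,40,5]]).tolist())
```

```text
head [[362.0, 253.0], [357.0, 259.0]]
rim cs46 [[355.0, 263.0], [339.0, 265.0], [371.0, 261.0], [319.0, 268.0], [264.0, 222.0], [342.0, 319.0]]
x5 shift [[349.0, 264.0], [258.0, 223.0], [336.0, 320.0]]
```

The observed plate corners (265,222) and (342,319) match the prediction for hole over screw. I press flat and then slide down-slope.

```bash
python3 -m crank '{"grip":[0.6,0.6,0.6,0.6],"slide":[[0,-0.05,-0.15],[0,-0.1,-0.3],[0,-0.1,-0.35],[0,-0.1,-0.35]],"roll":[0,0,0,0]}' 30; python3 -m crank '{"grip":[0.6,0.6,0.6,0.6,0.6,0.6,0.6,0.6],"slide":[[0,0.3,-0.2],[0,0.65,-0.45],[0,1,-0.7],[0,1.3,-0.9],[0,1.6,-1.1],[0.05,1.9,-1.3],[0.05,2.1,-1.45],[0.05,2.1,-1.45]],"roll":[0,0,0,0,0,0,0,0]}' 30;  python3 - <<'E'
from h import *
s=manip.get_state()['position']; o,R=stand(*P)
print(((s+[0,0,.029]-o)@R*1000), todo(sp(P,[-74,0,34])[0]-[0,0,.029]))
E
```

```text
clock: 8.65
position: [0.5873, 0.0099, 0.081]
ee_rot: [0.491, 0.51, 0.491, -0.508]
contact_force: [-2.8, 6.9, 4.9]
width: 0.0752
clock: 9.45
position: [0.5887, 0.0291, 0.0671]
ee_rot: [0.492, 0.51, 0.49, -0.508]
contact_force: [-1.5, 2.6, 7.9]
width: 0.0751
[-70.0909513    1.3780254   33.55436307] (array([-0.12,  0.35, -0.19]), np.float64(-0.2))
```

```bash
python3 -m crank '{"grip":[0.6,0.6,0.6],"slide":[[0,0.15,-0.1],[0,0.3,-0.2],[0,0.35,-0.25]],"roll":[0,0,0]}' 30; python3 -m crank '{"grip":[0.6,0.6,0.6],"slide":[[0,0.2,-0.14],[0,0.35,-0.25],[0,0.35,-0.25]],"roll":[0,0,0]}' 30
python3 - <<'E'
from h import *
s=manip.get_state()['position']; o,R=stand(*P)
print(((s+[0,0,.029]-o)@R*1000))
snap('scene','s5')
f=np.load('pics/s5.npz')['f'];cv2.imwrite('pics/s5c.png',cv2.resize(f[190:310,210:350],None,fx=5,fy=5,interpolation=cv2.INTER_CUBIC))
q=lambda pts:((proj('s5',sp(P,pts))+.5-[210,190])*5).round()
print('head',q([0,0,13]),'home corners',q([[18,-40,5],[18,40,5],[4,0,5],[-14,0,5],[-28,0,5],[-42,0,5]]).tolist(),'3mm short',q([[21,-40,5],[21,40,5]]).tolist())
E
```

```text
clock: 9.75
position: [0.5888, 0.0322, 0.0648]
ee_rot: [0.493, 0.51, 0.49, -0.508]
contact_force: [-1.5, 1.3, 9.8]
width: 0.0755
clock: 10.05
position: [0.5889, 0.0339, 0.0635]
ee_rot: [0.494, 0.509, 0.489, -0.508]
contact_force: [-3.3, -4.1, 15.2]
width: 0.0757
[-76.15580636   1.4189124   33.3690567 ]
head [[362. 253.]] home corners [[296.0, 219.0], [374.0, 314.0], [351.0, 264.0], [371.0, 261.0], [386.0, 259.0], [401.0, 257.0]] 3mm short [[293.0, 219.0], [371.0, 314.0]]
```

View pics/s5c.png

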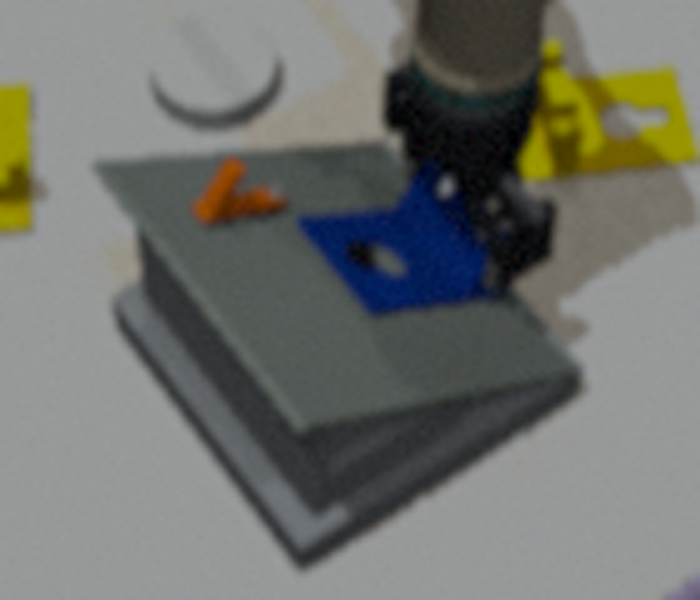

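The screw head is at the end of the slot. Plate corners (300,219) and (377,311) are at home, and the force rose against further travel. I release and retreat.

```bash
python3 -m crank '{"grip":[0.9,1,1,1,1,1,1,1,1,1,1,1],"slide":[[0,0,0],[0,0,0],[0,0,0],[0,0,0],[0,0,1],[0,0,3],[0,0,6],[0,0,10],[0,0,14],[0,0,18],[0,0,20],[0,0,20]],"roll":[0,0,0,0,0,0,0,0,0,0,0,0]}' 30
python3 - <<'E'
from h import *
snap('scene','s6'); snap('wrist','w6')
a=np.load('pics/s6.npz')['f'];b=np.load('pics/w6.npz')['f']
o=np.zeros((420,800,3),np.uint8); o[:,:560]=b; o[:240,560:]=cv2.resize(a[200:280,230:310],(240,240),interpolation=cv2.INTER_CUBIC)
cv2.imwrite('pics/c6.png',o)
pts=[[0,0,13],[18,-40,5],[18,40,5],[29,-55,11],[87,-55,11],[87,-55,43],[-120,105,0]]
print(proj('w6',sp(P,pts)).round().tolist()); print(((proj('s6',sp(P,pts))+.5-[230,200])*3+[560,0]).round().tolist())
E
```

```text
clock: 11.3
position: [0.5891, 0.0352, 0.2639]
ee_rot: [0.493, 0.511, 0.489, -0.507]
contact_force: [0.2, -0.4, -0.4]
width: 0.0855
[[277.0, 269.0], [237.0, 289.0], [316.0, 289.0], [220.0, 300.0], [217.0, 366.0], [209.0, 371.0], [366.0, 168.0]]
[[717.0, 122.0], [678.0, 101.0], [725.0, 158.0], [664.0, 87.0], [623.0, 91.0], [638.0, 66.0], [848.0, 193.0]]
```

View pics/c6.png

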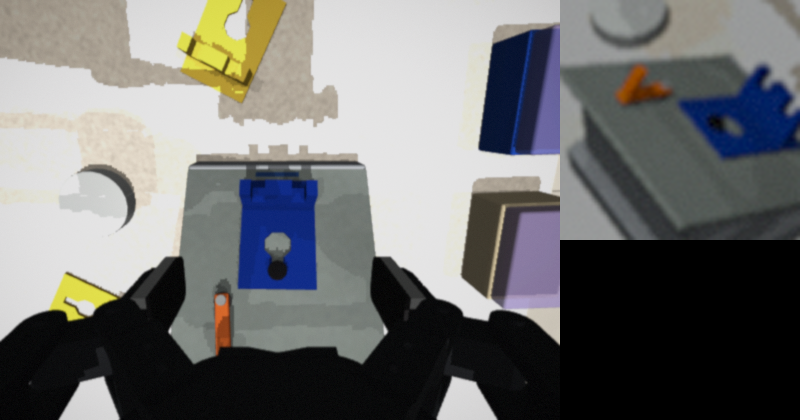

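The rest hangs home: corners at (240,288) and (317,289) against predicted (237,289) and (316,289), with the head at (277,269). The keeper is open at about 1.57, pivot at (221,299). Next I plan the push with shut fingers.

```bash
cat >> h.py <<'E'
def push(th,gap=0,h=20.):
    t=np.radians(th); k=np.array([29+58*np.sin(t),-55+58*np.cos(t)]); d=np.array([-np.cos(t),np.sin(t)]) # closing direction (X,Y)
    a,b,r=11.,14.5,7.
    # distance along -d from knob to rect centre: rounded rect support
    e=np.abs(d); L=np.linspace(5,40,701)
    D=np.hypot(np.maximum(L*e[0]-a,0),np.maximum(L*e[1]-b,0)); L=L[np.argmax(D>=r)]+gap
    return sp(P,[*(k-d*L),h])[0]
E
python3 - <<'E'
from h import *
print('start',todo(push(90,10)),manip.get_state()['qpos'].round(2))
for th in (90,75,60,45,30,15,0): print(th,todo(push(th))[0])
E
```

```text
start (array([ -9.12, -13.92,  -8.43]), np.float64(-0.1)) [-0.06  0.28  1.43  0.    1.43 -0.02]
90 [ -8.12 -13.96  -8.43]
75 [ -6.64 -14.33  -8.21]
60 [ -5.22 -14.44  -8.17]
45 [ -3.61 -14.16  -8.41]
30 [ -1.96 -13.29  -9.06]
15 [ -0.78 -12.19  -9.86]
0 [ -0.05 -10.99 -10.73]
```

```bash
python3 -m crank '{"grip":[0,0,0,0,0,0,0,0,0,0,0,0],"slide":[[-2.5,-4,1],[-5,-8,1],[-8,-12,1],[-9.2,-13.9,1],[-9.2,-13.9,1],[-9.2,-13.9,-1],[-9.2,-13.9,-4],[-9.2,-13.9,-6],[-9.2,-13.9,-7.5],[-9.2,-13.9,-8.4],[-9.2,-13.9,-8.4],[-9.2,-13.9,-8.4]],"roll":[0,0,0,0,0,0,0,0,0,0,0,0]}' 30
python3 - <<'E'
from h import *
snap('scene','s7')
f=np.load('pics/s7.npz')['f'];cv2.imwrite('pics/s7c.png',cv2.resize(f[190:310,210:350],None,fx=5,fy=5,interpolation=cv2.INTER_CUBIC))
for th in (90,75,60,45,30,15,0,-5): print(th,todo(push(th))[0])
E
```

```text
clock: 12.6
position: [0.4955, -0.1034, 0.1753]
ee_rot: [0.491, 0.509, 0.491, -0.509]
contact_force: [-0.1, -0.9, 0.3]
width: 0.0002
90 [ 0.98 -0.07 -0.07]
75 [ 2.47 -0.44  0.15]
60 [ 3.88 -0.56  0.2 ]
45 [ 5.49 -0.27 -0.04]
30 [ 7.15  0.6  -0.7 ]
15 [ 8.33  1.7  -1.5 ]
0 [ 9.05  2.9  -2.36]
-5 [ 9.2   3.31 -2.65]
```

View pics/s7c.png

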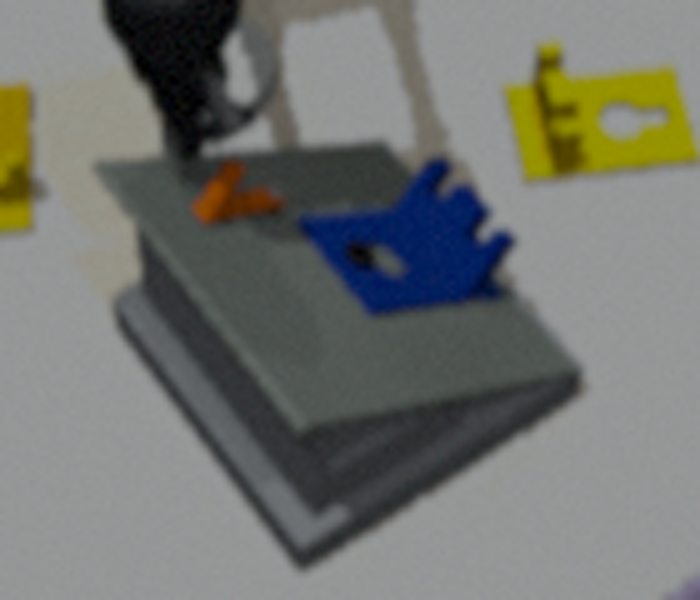

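The fingertip is at (190,155), just behind the peg at (230,170) on its robot side, and clear of it. I push along the arc.

```bash
python3 -m crank '{"grip":[0,0,0,0,0,0,0,0,0,0,0,0,0,0],"slide":[[0.5,0,0],[1,-0.1,0],[1.7,-0.3,0.1],[2.5,-0.45,0.2],[3.2,-0.55,0.2],[3.9,-0.6,0.2],[4.7,-0.45,0.1],[5.5,-0.3,0],[6.3,0.1,-0.3],[7.1,0.6,-0.7],[7.7,1.1,-1.1],[8.3,1.7,-1.5],[8.7,2.3,-1.9],[8.7,2.3,-1.9]],"roll":[0,0,0,0,0,0,0,0,0,0,0,0,0,0]}' 30
python3 - <<'E'
from h import *
for th in (8,0,-5): print(th,todo(push(th))[0])
E
python3 -m crank '{"grip":[0,0,0,0],"slide":[[0.15,0.3,-0.2],[0.3,0.6,-0.42],[0.3,0.7,-0.5],[0.3,0.7,-0.5]],"roll":[0,0,0,0]}' 30
python3 - <<'E'
from h import *
print(todo(push(0))[0])
snap('scene','s8')
f=np.load('pics/s8.npz')['f'];cv2.imwrite('pics/s8c.png',cv2.resize(f[190:310,210:350],None,fx=5,fy=5,interpolation=cv2.INTER_CUBIC))
q=lambda pts:((proj('s8',sp(P,pts))+.5-[210,190])*5).round().tolist()
print('knob top closed',q([29,3,43]),'10deg',q([39,2,43]),'pivot',q([29,-55,11]),'home corners',q([[18,-40,5],[18,40,5]]))
E
```

```text
clock: 14.05
position: [0.5826, -0.0796, 0.1556]
ee_rot: [0.491, 0.509, 0.491, -0.509]
contact_force: [-0.5, -0.5, 0.9]
width: -0.0003
8 [ 0.04 -0.15  0.13]
0 [ 0.38  0.5  -0.34]
-5 [ 0.53  0.91 -0.63]
clock: 14.45
position: [0.5852, -0.0736, 0.1514]
ee_rot: [0.491, 0.509, 0.491, -0.509]
contact_force: [-0.6, 0.6, 0.3]
width: 0.0002
[ 0.11 -0.11  0.08]
knob top closed [[356.0, 223.0]] 10deg [[344.0, 223.0]] pivot [[274.0, 195.0]] home corners [[296.0, 219.0], [374.0, 314.0]]
```

View pics/s8c.png

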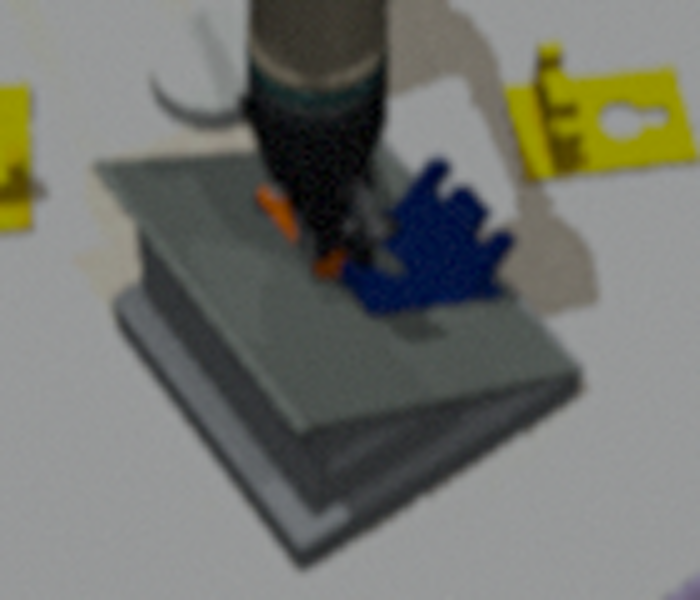

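The keeper arm now lies across, from (270,200) to (330,265), with the finger behind it. There is no stop force yet, so I press on a few mm.

```bash
for i in 1 2; do python3 -m crank '{"grip":[0,0,0],"slide":[[0,0.15,-0.1],[0,0.3,-0.2],[0,0.3,-0.2]],"roll":[0,0,0]}' 30; done
```

```text
clock: 14.8
position: [0.5856, -0.0713, 0.1497]
ee_rot: [-0.491, -0.509, -0.49, 0.509]
contact_force: [0.5, -1.9, 2.3]
width: -0.0001
clock: 15.1
position: [0.5858, -0.0708, 0.1492]
ee_rot: [-0.493, -0.508, -0.489, 0.51]
contact_force: [-1.5, -8.0, 8.7]
width: 0.0001
```

Firm stop: 8–9 N, and only 0.5 mm of motion. I back off up-slope, rise clear and look.

```bash
python3 -m crank '{"grip":[0,0,0,0,0,0,0,0,0,0,0,0,0,0],"slide":[[0,-0.5,0.6],[0,-1,1.5],[0,-1.5,3],[0,-1.5,6],[0,-1.5,10],[0,-1.5,13],[-4,-4,15],[-8,-8,15],[-12,-12,15],[-16,-16,15],[-20,-20,15],[-22,-22,15],[-22,-22,15],[-22,-22,15]],"roll":[0,0,0,0,0,0,0,0,0,0,0,0,0,0]}' 30
python3 - <<'E'
from h import *
snap('scene','s9');snap('top','t9')
a=np.load('pics/s9.npz')['f'];b=np.load('pics/t9.npz')['f']
o=np.zeros((480,800,3),np.uint8)
o[:360,:420]=cv2.resize(a[195:285,225:330],(420,360),interpolation=cv2.INTER_CUBIC)
o[:380,420:]=cv2.resize(b[145:240,270:365],(380,380),interpolation=cv2.INTER_CUBIC)
cv2.imwrite('pics/c9.png',o)
k=[[29,3,43],[29,-55,11],[18,-40,5],[18,40,5],[0,0,13]]
print(((proj('s9',sp(P,k))+.5-[225,195])*4).round().tolist());print(((proj('t9',sp(P,k))+.5-[270,145])*4+[420,0]).round().tolist())
E
```

```text
clock: 16.5
position: [0.3644, -0.2882, 0.2975]
ee_rot: [0.49, 0.51, 0.49, -0.509]
contact_force: [0.8, 0.1, 0.0]
width: -0.0003
[[225.0, 159.0], [159.0, 136.0], [177.0, 155.0], [239.0, 231.0], [229.0, 183.0]]
[[585.0, 150.0], [602.0, 229.0], [595.0, 212.0], [600.0, 115.0], [573.0, 163.0]]
```

View pics/c9.png

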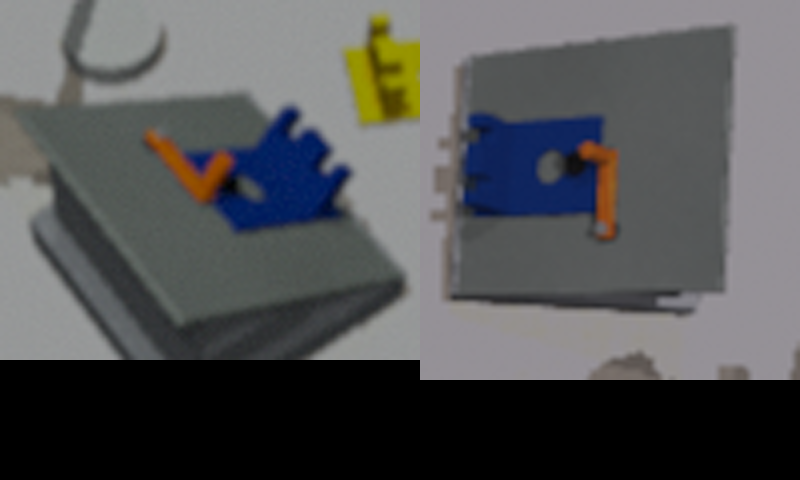

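Both views show the keeper lying across above the rest's upper edge. In the top view the peg top is at (588,150) against (585,150) predicted for closed. The rest is home with the head at (575,160), and the robot is clear.

```bash
python3 -c "
from rig import manip
print(manip.sign_off())"
```

```text
the job is handed in; nothing more can be done
None
```

The blue rest hangs on the sloped stand with the screw at the end of its slot, and the orange keeper is closed across its top edge. I handed the job in at about 16.5 s on the robot's clock, of the 61 s allowed. No verdict is reported.

**How it was done:** The tool can only point down, so I did not take the rest by the tongue as suggested. I gripped the comb across its 76 mm width, and the slope tilted the rest flat as I lowered its round hole over the screw head. I slid it about 29 mm down until it met the stop, then released it. I pushed the keeper closed with shut fingers until it met its stop at about 8–9 N on two axes, then backed clear.

**Last checks:**
- **Rest and keeper:** Both cameras matched the predicted home and closed positions within about 1 px, and the robot was touching nothing.
- **Forces:** The highest reading at the end of any move was about 16 N. I did not record forces within a move.
- **Other things on the bench:** I planned the paths to clear them and saw no sign of contact. The closing pictures covered only the area around the stand, so I did not check each one individually.

One measurement disagreed: two estimates of the stand's position along y differed by about 4 mm. I settled it using the screw head itself, and the insertion matched that value.

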